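# Put the fret files away in the tray

## Task

Pick out the four fret files lying on the bench mat and put them away in the sliding tray, each one lying flat, right down in the recess that is cut to its outline. Set the files down rather than dropping them, and leave the fret puller and the nut slotting gauge lying where they are.

Things in the scene. Friction and masses are not known exactly. Their poses are not given: they have to be found in the camera images.
- level_file_mid (a point): Fret levelling file: a plain straight walnut bar on a flat steel file, 140 long x 28 wide x 26 mm high, two small brass screw heads on top, about 0.22 kg. Lies flat on the cork bench mat. The point is its centre, 13 mm above its underside; x along its length, z up.
- crown_file_mid (a point): Fret crowning file: walnut handle 26 wide x 22 mm high, brass ferrule, silver blade 8 wide x 16 mm high; 150 mm long in all, 0.16 kg. Lies flat on the mat. The point is midway along the whole length, 11 mm above the underside; x runs from handle to blade, z up. Handle from x = -75 to +7 mm, ferrule (18 wide) to +17, blade to +75; grip it near x = -5 mm, where it balances.
- end_file_mid (a point): Fret-end dressing file, the smallest and slimmest: walnut handle 12 wide x 18 mm high, thin steel blade 5 wide x 7 mm high; 100 mm long in all, 0.05 kg. Lies flat on the mat. The point is midway along the whole length, 9 mm above the underside; x runs from handle to blade, z up. Handle from x = -50 to +12 mm: grip it near x = -5 mm.
- bevel_file_mid (a point): Fret-end bevelling file: a squat walnut block 90 long x 36 wide x 34 mm high with a slanting steel file strip standing a few mm out of its top, about 0.18 kg. Stands on the mat. The point is the centre of the block, 17 mm above its underside; x along its length, z up.
- level_place_floor (a point): Recess for the levelling file: plain rectangle 158 x 44 mm, grey felt floor, in one of four pale wooden blocks (190 x 70 mm) side by side in the tray. The point: centre of the recess floor, x along the recess, z up; floor 8 mm below the block's top. A finger scoop (x from -30 to +30 mm), level with the floor, crosses the whole block, so fingers have room at both sides.
- crown_place_floor (a point): Recess for the crowning file: stepped, 168 mm long, 42 mm wide at the handle end (-x), 24 mm wide beyond x = +30 mm for the blade. The file goes in with its mid point over this point and its x the same way. The point: centre of the recess floor, x along the recess, z up; floor 8 mm below the block's top. A finger scoop (x from -30 to +30 mm), level with the floor, crosses the whole block, for the fingers.
- end_place_floor (a point): Recess for the fret-end dressing file: the narrow rectangle, 120 x 28 mm, either way round. The four blocks lie 72 mm apart, centre to centre, in any order. The point: centre of the recess floor, x along the recess, z up; floor 8 mm below the block's top. A finger scoop (x from -30 to +30 mm), level with the floor, crosses the whole block, so fingers have room at both sides.
- bevel_place_floor (a point): Recess for the fret-end bevelling file: the short wide rectangle, 108 x 52 mm, either way round. The tray is fixed at its stop; its walls end 4 mm above the blocks. The point: centre of the recess floor, x along the recess, z up; floor 8 mm below the block's top. A finger scoop (x from -30 to +30 mm), level with the floor, crosses the whole block, so fingers have room at both sides.
- fret_puller_mid (a point): Fret puller: small steel end nippers with two amber horn handles, 150 x 50 x 15 mm, not a file, lying among the files. The point is midway along it, 7 mm above its underside; x from handles to jaws. The six loose tools lie 90 mm or more apart (centres) on a mat 3 mm thick; mat and tray are one left, one right of the middle, either way.
- nut_gauge_mid (a point): Nut slotting gauge: flat steel plate, slots along one edge, 115 x 27 x 4 mm, not a file, lying among the files. The point is its centre, 2 mm above its underside; x along its length. Elsewhere: a guitar neck on walnut rests, 80 mm high, at the far edge of the bench beyond x = 0.82 m; hammer, jar, tape, wire coil and vise over 0.5 m out to the sides.
Not all that is in view belongs to the job. What is shaped like the part that bears level_file_mid but red is not meant.

How it is judged:
By the outcome, as a careful person would: the job done as asked, in the order asked, and still so for the second after the job is handed in, with the robot touching nothing.
It also fails if it takes over 112 s, if anything falls off the work surface, if the arm or the gripper's body presses on something with over 40 N, if the wrist force passes 120 N, or if a joint passes its speed limit or range.

## Robot

A 6-joint arm with a two-finger parallel gripper is mounted at the origin on the work surface. World frame = base frame: x ahead of the robot, y to its left, z up, the work surface at z = 0. Lengths are in mm, angles in rad, forces in N, time in s.
With the tool pointing down it reaches from about 325 to 900 mm from the base axis. Payload 3.5 kg.
Tool frame: the origin (TCP) lies at the very end of the fingers, on their centre line; the grasp point (between the pads) lies 19 mm behind it; x points along the fingers, y is the direction in which the jaws open and shut, and the axes are right-handed (so a half turn about x gives the same grasp; the last joint's range is limited). The gripper opens to 85 mm and grips with 20 to 120 N. Pads are 22 mm wide; open, the fingers measure 114 mm over their backs; the gripper's body (76 mm by 85 mm) begins 54 mm behind the grasp point. The pads swing forward as they close: fully open they stand 13 mm farther back than shut.
Start: joints at [-1.273, 0.276, -0.026, 1.268, 0, 1.467], TCP at [243.835, -575.471, 231.313] pointing down, gripper open.
Joint ranges: [-3.12, 3.12], [-0.85, 1.88], [-1.08, 1.24], [-1.95, 2.15], [-1.57, 1.53], [-3.14, 3.14]. Speed limits (rad/s): [2.57, 2.57, 3.14, 3.14, 3.14, 3.14].

## Interface

Orientations are given as a unit quaternion [x, y, z, w].
In Python, from workcell import sensors, imaging, arm gives the robot as it stands. The module is installed in compiled form; this text tells all that it offers.
- The arm moves only by the shell command python3 -m pendant 'ROWS' [FORCE]. ROWS is JSON, a list of rows, each a list of 7 numbers: the turn, a rotation vector about the tool's x, y, z in degrees, then the shift along the tool's x, y, z in m, then the closure, from 0 (fully open) to 1 (shut). In form: [[wx, wy, wz, dx, dy, dz, jaw], ...]. A call has 1 to 10 rows; each row is the pose to reach, as a shift and turn from the pose measured when the call began, along the tool's axes at that moment; what a row does not reach only later rows make up. A row lasts 1/12 s, in which the tool goes at most 41.7 mm and 7.16 degrees, less where a joint would pass 70% of its speed; a pose out of reach is approached as far as the arm can. A call with a gripper value outside its range is refused whole. The fingers move at their own pace and stop on an object; FORCE is the grip in N (left out, the last holds). Time passes only in rows, so rows that repeat a pose let the fingers close. It gives the time, the measured TCP pose, the force and the opening at its end, in the units of the state.
- sensors.get_obs(): the state, without advancing time (a new reading comes with each control period).
- imaging.snapshot(name): name is "side" or "top"; returns (picture, depth): 384x512x3 uint8, red, green, blue; 384x512 float32, mm along the optical axis (not along the pixel's ray), 0 where there is no reading.
- imaging.camera_info(name): a dict with "fx", "fy", "cx", "cy" (pixels), "R" (3x3) and "t" (3): a world point X has camera coordinates R X + t. Camera axes: x right, y down, z forward; pixel columns grow to the right and rows downward; lengths in mm; the calibration is good to about 2 mm. A picture is of the moment at which its call begins. camera_info takes no time and is no camera call.
- arm.close_job(): hands the job in, once; it reports no verdict.
The state is a dict: "clock": time; "joint_pos": joint angles; "joint_velocities": joint speeds; "effort": joint torques, N m; "ee_pos": TCP position; "ee_rot": TCP orientation; "contact_force": force on the tool from outside, world axes, zero at the start; "torque": the same for the moment, N m; "width": finger opening in mm.
Only numpy, scipy, OpenCV 4.12 (cv2) and the standard library are available. Lean on these libraries where they do the work, as an engineer would, in place of code of your own. Each camera call takes 0.05 s, during which the arm holds its last target.

## Working session

There is one attempt and no reset: what is moved stays moved. The work goes in short steps, Python scripts to look and compute and a shell command to move; the robot and the scene stay as the last step left them, time stands still between calls to the robot, and variables do not carry over. Pictures are saved under pics/ and viewed, and the job is handed in when it is done.

```bash
mkdir -p pics; ls; python3 - <<'E'
from workcell import sensors, imaging, arm
import cv2,numpy as np
print(sensors.get_obs())
for n in("top","side"):
    p,d=imaging.snapshot(n); np.savez(f"{n}0.npz",p=p,d=d)
    cv2.imwrite(f"pics/{n}0.png",p[:,:,::-1]); print(n,imaging.camera_info(n))
E
```

```text
pics
{'clock': 0.0, 'joint_pos': array([-1.27340063e+00,  2.77103091e-01, -2.78944126e-02,  1.26798833e+00,
        3.38484713e-05,  1.46742102e+00]), 'joint_velocities': array([ 1.14393466e-03,  2.38111597e-03, -2.03104700e-04,  1.27335005e-05,
        6.17014709e-04,  8.58131604e-04]), 'effort': array([-1.27542389e-03, -4.45504618e+01,  2.95205104e+01,  1.63013051e-02,
       -7.54439907e-05, -3.08566314e-06]), 'ee_pos': array([ 243.61515766, -574.72133247,  230.17188695]), 'ee_rot': array([-0.69289404, -0.14151911,  0.69302017, -0.13997586]), 'contact_force': array([-0.47075855,  0.81547779,  0.31539302]), 'torque': array([-0.03782957,  0.00420976,  0.02703307]), 'width': 85.382451591205}
top {'fx': 381.8846090935066, 'fy': 381.8846090935066, 'cx': 256.3514910104883, 'cy': 188.95061402381302, 'R': array([[ 0.01616071, -0.99985696, -0.00498885],
       [-0.99725978, -0.01575808, -0.07228154],
       [ 0.07219258,  0.0061433 , -0.99737179]]), 't': array([   1.28340752,  414.0867531 , 1211.80050688])}
side {'fx': 393.8027453906713, 'fy': 393.8027453906713, 'cx': 255.98086204961612, 'cy': 187.52853076501603, 'R': array([[-0.96197512, -0.27287795, -0.01189552],
       [-0.15496881,  0.58113762, -0.7989141 ],
       [ 0.22491897, -0.76669204, -0.6013275 ]]), 't': array([412.11481742, 120.57884857, 947.29452032])}
```

View pics/top0.png

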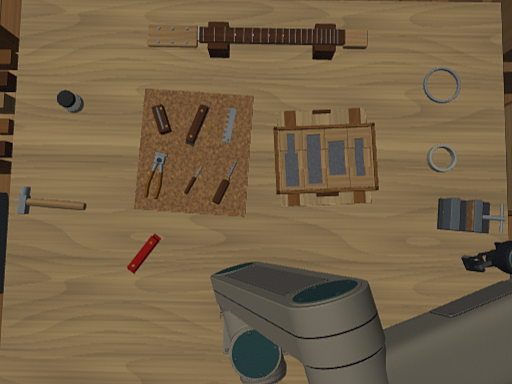

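View pics/side0.png

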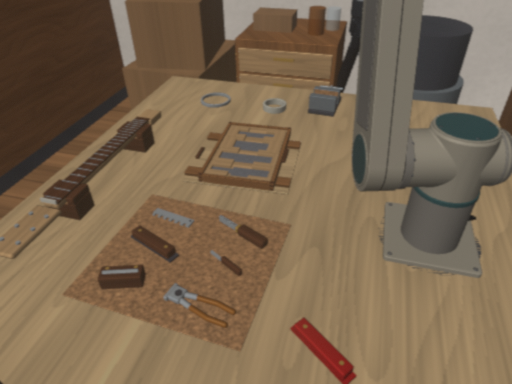

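The top view shows the mat at left (135–253, 88–215) and the tray at right (275–378, 122–192). The red bar at (143,253) is a decoy. I'll zoom in next.

```bash
cat > h.py <<'E'
import numpy as np,cv2
from workcell import imaging
def ray(n,u,v,z):
    c=imaging.camera_info(n);R=c['R'];t=c['t']
    u=np.asarray(u,float);v=np.asarray(v,float)
    d=np.stack([(u-c['cx'])/c['fx'],(v-c['cy'])/c['fy'],np.ones_like(u)],-1)@R
    o=-R.T@t
    s=(z-o[2])/d[...,2]
    return o+s[...,None]*d
def cloud(n,dep):
    c=imaging.camera_info(n);v,u=np.mgrid[:384,:512]
    X=np.stack([(u-c['cx'])/c['fx']*dep,(v-c['cy'])/c['fy']*dep,dep],-1)
    return (X-c['t'])@c['R']
E
python3 - <<'E'
from h import *
a=np.load('top0.npz');p=a['p'];X=cloud('top',a['d'])
def crop(r0,r1,c0,c1,s,f):
    cv2.imwrite(f,cv2.resize(p[r0:r1,c0:c1,::-1],None,fx=s,fy=s,interpolation=cv2.INTER_CUBIC))
crop(85,220,130,258,4.4,'pics/mat0.png') if 0 else crop(85,220,130,258,4,'pics/mat0.png')
crop(105,210,270,384,5,'pics/tray0.png')
for (u,v) in [(245,120),(150,210),(290,165),(315,160),(336,157),(359,157),(301,160),(161,119),(197,125),(230,125),(154,175),(190,185),(220,190)]:
    print((u,v),X[v,u].round(1))
for q in[(400,150),(300,220),(110,100)]: print(q,X[q[1],q[0]].round(1))
E
```

```text
(245, 120) [641.1  48.9   4.7]
(150, 210) [341.2 350.6   4.3]
(290, 165) [490.8 -97.9  32.6]
(315, 160) [ 508.2 -177.5   31.2]
(336, 157) [ 518.9 -244.2   31.4]
(359, 157) [ 520.5 -318.3   28.1]
(301, 160) [ 507.5 -132.9   31.1]
(161, 119) [631.1 315.6  40.9]
(197, 125) [616.1 202.   29.4]
(230, 125) [623.9  97.9   3.8]
(154, 175) [4.555e+02 3.428e+02 2.000e-01]
(190, 185) [422.9 220.5  20.9]
(220, 190) [407.8 123.1  29.8]
(400, 150) [ 550.6 -460.5   -2.4]
(300, 220) [ 316.7 -134.9   -2.5]
(110, 100) [7.029e+02 4.976e+02 3.000e-01]
```

View pics/mat0.png

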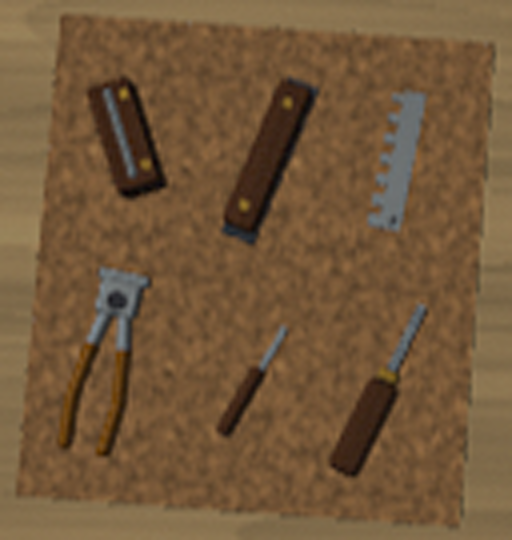

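View pics/tray0.png

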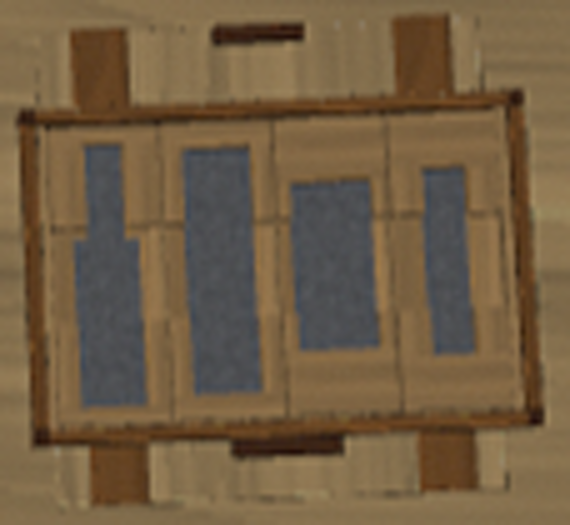

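Matched to the descriptions, with top-view pixels:
- **Files:** bevel block (161,119), levelling bar (197,125), end file (193,180), crown file (225,182).
- **Not files:** gauge (230,125), puller (156,175), and the red bar (143,253), which is the decoy.
- **Recesses, left to right:** crown (stepped, narrow end far), level, bevel, end.

Next I'll measure them.

```bash
cat > meas.py <<'E'
from h import *
def comps(mask,minA=12):
    n,l,s,c=cv2.connectedComponentsWithStats(mask.astype(np.uint8),connectivity=8)
    return [(l==i) for i in range(1,n) if s[i,4]>=minA]
def rect(m):
    M=cv2.resize(m.astype(np.float32),None,fx=4,fy=4,interpolation=cv2.INTER_LINEAR)>.5
    v,u=np.nonzero(M); pts=np.stack([(u+.5)/4-.5,(v+.5)/4-.5],1).astype(np.float32)
    r=cv2.minAreaRect(pts); return r,cv2.boxPoints(r)
def meas(n,m,z):
    r,b=rect(m); W=ray(n,b[:,0],b[:,1],z); c=W.mean(0)
    e=[W[1]-W[0],W[2]-W[1]]; L=[np.linalg.norm(x) for x in e]
    i=int(np.argmax(L)); a=np.degrees(np.arctan2(e[i][1],e[i][0]))%180
    return c,a,max(L),min(L),r[0]
E
python3 - <<'E'
from meas import *
for n,box in(('top',(88,215,136,253)),('side',(195,350,70,292))):
    p=np.load(n+'0.npz')['p']; hsv=cv2.cvtColor(p,cv2.COLOR_RGB2HSV)
    roi=np.zeros(p.shape[:2],bool); roi[box[0]:box[1],box[2]:box[3]]=1
    print(n,hsv[100,245],[hsv[v,u] for v,u in ((125,199),(190,190),(190,220))])
    dark=roi&(hsv[...,2]<92); gray=roi&(hsv[...,1]<75)
    for nm,mk in(('dark',dark),('gray',gray)):
        for m in comps(mk):
            c,a,L,w,px=meas(n,m,16); X=cloud(n,np.load(n+'0.npz')['d'])[m]
            print(nm,m.sum(),np.round(px,1),c.round(1),round(a,1),round(L,1),round(w,1),'zmed',np.median(X[:,2]).round(1))
# tray
a=np.load('top0.npz');p=a['p'];hsv=cv2.cvtColor(p,cv2.COLOR_RGB2HSV);X=cloud('top',a['d'])
roi=np.zeros(p.shape[:2],bool);roi[128:190,280:372]=1
g=roi&(p[...,2].astype(int)>p[...,0]-2)
for m in comps(g):
    zf=np.median(X[m][:,2]);c,an,L,w,px=meas('top',m,zf)
    print('felt',m.sum(),np.round(px,1),c.round(1),round(an,1),round(L,1),round(w,1),zf.round(1))
for nm,reg in(('block',(135,180,282,288)),):
    pass
print('wood', [np.median(X[v0:v1,u0:u1,2]).round(1) for v0,v1,u0,u1 in((180,186,328,345),(131,138,328,345),(176,184,361,368))])
print('mat',np.median(X[140:150,150:175,2]),'table',np.median(X[200:240,262:300,2]),np.median(X[90:110,280:370,2]))
E
```

```text
top [ 15 139 112] [array([ 13, 191,  44], dtype=uint8), array([ 15, 137, 110], dtype=uint8), array([ 14, 177,  59], dtype=uint8)]
dark 344 [161.2 119.1] [637.3 321.5  16. ] 20.0 102.5 44.8 zmed 37.3
dark 432 [196.4 124.6] [620.8 206.   16. ] 158.6 143.0 38.0 zmed 28.3
dark 98 [160.9 175.6] [452.6 316.1  16. ] 170.7 151.9 16.6 zmed 13.4
dark 104 [152.4 177.5] [446.  343.3  16. ] 161.8 136.9 18.2 zmed 14.4
dark 244 [225.2 182.1] [434.7 108.3  16. ] 154.8 149.4 30.1 zmed 23.7
dark 86 [190.5 183.7] [427.6 220.   16. ] 151.8 71.7 16.2 zmed 19.2
gray 16 [206.2 107.2] [678.6 175.8  16. ] 30.6 29.4 19.1 zmed 23.8
gray 56 [159.5 118. ] [640.8 327.   16. ] 18.7 79.4 10.2 zmed 40.6
gray 271 [228.9 124.6] [622.5 100.5  16. ] 170.1 117.6 29.5 zmed 7.2
gray 20 [189.5 142.9] [560.1 226.9  16. ] 79.5 27.4 12.8 zmed 8.7
gray 185 [158.6 161.8] [496.9 325.   16. ] 166.1 65.3 42.9 zmed 16.8
gray 51 [231.4 169.2] [476.5  89.3  16. ] 154.7 60.4 11.2 zmed 19.2
gray 24 [197.8 171.7] [466.8 197.4  16. ] 151.8 41.3 8.6 zmed 10.6
side [ 17  94 144] [array([ 18,  97, 153], dtype=uint8), array([ 17,  96, 151], d
[... 699 characters left out ...]
.6  16. ] 153.6 61.6 24.7 zmed 16.4
gray 91 [152.5 249.3] [614.2 221.5  16. ] 169.5 137.0 33.5 zmed 7.7
gray 53 [215.6 254.7] [466.4 199.7  16. ] 150.5 38.9 13.0 zmed 8.2
gray 191 [119.5 271. ] [651.  299.5  16. ] 19.0 81.9 17.4 zmed 38.4
gray 444 [179.7 296.6] [496.7 326.5  16. ] 163.6 72.6 48.5 zmed 14.6
felt 525 [291.1 159.6] [ 508.5 -101.2   32.5] 3.3 167.3 42.0 32.5
felt 621 [313.7 158.7] [ 512.6 -173.1   32.3] 3.3 156.6 44.2 32.3
felt 277 [358.9 156.8] [ 520.7 -316.8   31.9] 3.4 118.1 28.0 31.9
felt 495 [336.3 157.7] [ 516.7 -244.9   32.1] 3.5 106.3 52.0 32.1
wood [np.float64(40.0), np.float64(39.7), np.float64(40.0)]
mat 4.017807686472139 table 0.43497518922542777 -0.04741820879667251
```

```bash
python3 - <<'E'
from meas import *
for n in('top','side'):
    a=np.load(n+'0.npz');X=cloud(n,a['d'])
    for nm,c0,r,zl,zt in(('level',(620,204),85,17,29),('bevel',(637,320),60,20,37),('crown_h',(435,108),90,13,25),('end',(428,220),60,12,21)):
        m=(a['d']>0)&(np.hypot(X[...,0]-c0[0],X[...,1]-c0[1])<r)&(X[...,2]>zl)&(X[...,2]<60)
        m=max(comps(m,5),key=lambda q:q.sum())
        c,an,L,w,px=meas(n,m,zt); P=X[m][:,:2].astype(np.float32)
        rr=cv2.minAreaRect(P)
        mu=P.mean(0);s,V=np.linalg.eigh(np.cov(P.T));v=V[:,1]
        q=(P-mu)@V
        lo,hi=np.percentile(q,2,0),np.percentile(q,98,0); 
        print(n,nm,m.sum(),'ray',c.round(1),round(an,1),round(L),round(w),'| cloud',(mu+V@((lo+hi)/2)).round(1),np.round(np.degrees(np.arctan2(v[1],v[0]))%180,1),(hi-lo).round(0))
E
```

```text
top level 360 ray [622.4 203.6  29. ] 158.6 129 33 | cloud [623.1 204.6] 158.8 [ 27. 121.]
top bevel 340 ray [634.7 317.2  37. ] 19.1 97 41 | cloud [635.6 318.3] 19.3 [35. 87.]
top crown_h 275 ray [435.5 107.5  25. ] 154.8 151 28 | cloud [434.6 109.2] 155.3 [ 25. 140.]
top end 76 ray [424.9 221.4  21. ] 153.0 63 16 | cloud [425.  222.2] 151.8 [12. 58.]
side level 559 ray [619.4 206.2  29. ] 157.3 143 41 | cloud [621.6 202.3] 159.1 [ 27. 121.]
side bevel 783 ray [630.9 321.8  37. ] 19.0 100 52 | cloud [634.7 316.1] 20.0 [35. 87.]
side crown_h 426 ray [431.9 113.1  25. ] 154.4 157 40 | cloud [433.6 106.6] 153.9 [ 24. 142.]
side end 147 ray [422.8 223.   21. ] 149.1 67 19 | cloud [423.9 219.8] 151.6 [12. 58.]
```

```bash
cat > go.py <<'E'
import sys,numpy as np
from scipy.spatial.transform import Rotation as Ro
from workcell import sensors
# args x y z axis_deg [flip]
x,y,z,a=map(float,sys.argv[1:5]); o=sensors.get_obs()
R=Ro.from_quat(o['ee_rot']); p=np.array(o['ee_pos'])
best=[]
for k in(90,-90):
    f=np.radians(a+k); X=np.array([0,0,-1.]);Y=np.array([np.cos(f),np.sin(f),0]);Z=np.cross(X,Y)
    T=Ro.from_matrix(np.stack([X,Y,Z],1)); rv=(R.inv()*T).as_rotvec(degrees=True); best.append((np.linalg.norm(rv),k,rv))
best.sort(key=lambda b:b[0])
d=R.inv().apply(np.array([x,y,z])-p)/1000
for n,k,rv in best: print(k,'rot',rv.round(1),'shift m',d.round(4))
print('rows needed lin %.1f rot %.1f'%(np.linalg.norm(d)/.0417,best[0][0]/7.16),'t',round(o['clock'],2),'q',np.round(o['joint_pos'],2),'p',p.round(1),'w',round(o['width'],1),'F',np.round(o['contact_force'],1))
E
python3 go.py 621.5 204 120 158.7
```

```text
90 rot [44.3  0.   0.1] shift m [ 0.1116 -0.5694 -0.6517]
-90 rot [-1.357e+02 -1.000e-01  0.000e+00] shift m [ 0.1116 -0.5694 -0.6517]
rows needed lin 20.9 rot 6.2 t 0.1 q [-1.27  0.28 -0.03  1.27  0.    1.47] p [ 243.6 -574.8  230.3] w 85.2 F [-0.8  0.1 -0.6]
```

```bash
python3 -m pendant '[[-60,0,0,0,-0.25,-0.3,0.3],[-60,0,0,0,-0.25,-0.3,0.3],[-60,0,0,0,-0.25,-0.3,0.3],[-60,0,0,0,-0.25,-0.3,0.3],[-60,0,0,0,-0.25,-0.3,0.3],[-60,0,0,0,-0.25,-0.3,0.3],[-60,0,0,0,-0.25,-0.3,0.3],[-60,0,0,0,-0.25,-0.3,0.3],[-60,0,0,0,-0.25,-0.3,0.3],[-60,0,0,0,-0.25,-0.3,0.3]]' 50; python3 go.py 621.5 204 120 158.7
```

```text
clock: 0.93
ee_pos: [423.0, -223.1, 230.4]
ee_rot: [0.529, 0.471, -0.528, 0.468]
contact_force: [-0.0, -0.3, -0.2]
width: 60.0
-90 rot [-75.4  -0.3  -0.1] shift m [ 0.1121  0.1473 -0.4469]
90 rot [ 1.046e+02 -1.000e-01  3.000e-01] shift m [ 0.1121  0.1473 -0.4469]
rows needed lin 11.6 rot 10.5 t 0.93 q [-0.62  0.02 -0.33  1.23  0.    1.07] p [ 423.  -223.1  230.4] w 60.0 F [-0.  -0.3 -0.2]
```

```bash
python3 -m pendant '[[-75,0,0,0.03,0.147,-0.447,0.4],[-75,0,0,0.03,0.147,-0.447,0.4],[-75,0,0,0.03,0.147,-0.447,0.4],[-75,0,0,0.03,0.147,-0.447,0.4],[-75,0,0,0.03,0.147,-0.447,0.4],[-75,0,0,0.03,0.147,-0.447,0.4],[-75,0,0,0.03,0.147,-0.447,0.4],[-75,0,0,0.05,0.147,-0.447,0.4],[-75,0,0,0.08,0.147,-0.447,0.4],[-75,0,0,0.112,0.147,-0.447,0.4]]'; python3 go.py 621.5 204 60 158.7
```

```text
clock: 1.77
ee_pos: [594.6, 143.6, 169.5]
ee_rot: [0.155, 0.689, -0.151, 0.691]
contact_force: [0.6, -0.3, 0.5]
width: 51.2
-90 rot [-3.7  0.1 -0.4] shift m [ 0.11    0.0654 -0.0013]
90 rot [176.3  -0.6  -0.2] shift m [ 0.11    0.0654 -0.0013]
rows needed lin 3.1 rot 0.5 t 1.77 q [ 0.13  0.29 -0.15  1.13  0.    0.57] p [594.6 143.6 169.5] w 51.2 F [ 0.6 -0.3  0.5]
```

```bash
python3 -m pendant '[[-3.7,0.1,-0.4,0.03,0.0654,-0.0013,0.4],[-3.7,0.1,-0.4,0.06,0.0654,-0.0013,0.4],[-3.7,0.1,-0.4,0.09,0.0654,-0.0013,0.4],[-3.7,0.1,-0.4,0.11,0.0654,-0.0013,0.4],[-3.7,0.1,-0.4,0.11,0.0654,-0.0013,0.4],[-3.7,0.1,-0.4,0.11,0.0654,-0.0013,0.4]]'; python3 go.py 621.5 204 5.5 158.7; python3 - <<'E'
from h import *
p,d=imaging.snapshot('side');cv2.imwrite('pics/s1.png',cv2.resize(p[180:330,60:300,::-1],None,fx=3,fy=3))
E
```

```text
clock: 2.27
ee_pos: [619.6, 203.7, 58.0]
ee_rot: [0.13, 0.696, -0.131, 0.693]
contact_force: [0.6, -0.3, 0.6]
width: 51.0
-90 rot [ 0.  -0.2  0.2] shift m [0.0525 0.0011 0.0018]
90 rot [-180.    -0.3   -0.3] shift m [0.0525 0.0011 0.0018]
rows needed lin 1.3 rot 0.0 t 2.27 q [ 0.22  0.46 -0.16  0.96 -0.    0.59] p [619.6 203.7  58. ] w 51.0 F [ 0.6 -0.3  0.6]
```

View pics/s1.png

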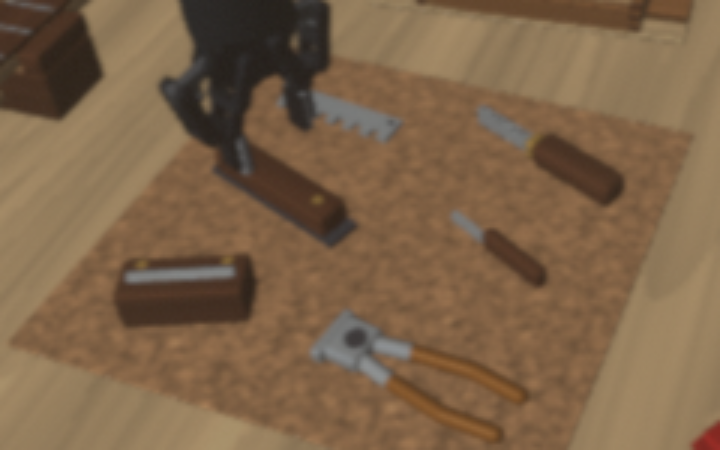

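The crop shows the fingers on both sides of the levelling bar, with tips near (240,165) and (300,115), aligned with its axis. I'll go down.

```bash
python3 -m pendant '[[0,-0.2,0.2,0.02,0.0011,0.0018,0.4],[0,-0.2,0.2,0.036,0.0011,0.0018,0.4],[0,-0.2,0.2,0.045,0.0011,0.0018,0.4],[0,-0.2,0.2,0.0515,0.0011,0.0018,0.4],[0,-0.2,0.2,0.0515,0.0011,0.0018,0.4],[0,-0.2,0.2,0.0515,0.0011,0.0018,1],[0,-0.2,0.2,0.0515,0.0011,0.0018,1],[0,-0.2,0.2,0.0515,0.0011,0.0018,1],[0,-0.2,0.2,0.0515,0.0011,0.0018,1],[0,-0.2,0.2,0.0515,0.0011,0.0018,1]]' 50; python3 go.py 621.5 204 60 158.7
```

```text
clock: 3.15
ee_pos: [625.0, 204.3, 10.4]
ee_rot: [0.132, 0.693, -0.13, 0.697]
contact_force: [-1.3, -1.1, 5.5]
width: 27.0
-90 rot [-0.   0.3 -0.2] shift m [-0.0496 -0.0014 -0.0028]
90 rot [180.   -0.4  -0.5] shift m [-0.0496 -0.0014 -0.0028]
rows needed lin 1.2 rot 0.1 t 3.15 q [ 0.22  0.51 -0.19  0.86 -0.    0.59] p [625.  204.3  10.4] w 27.0 F [-1.3 -1.1  5.5]
```

```bash
python3 -m pendant '[[0,0.3,-0.2,-0.005,0,0,1],[0,0.3,-0.2,-0.02,0,0,1],[0,0.3,-0.2,-0.05,0,0,1],[0,0.3,-0.2,-0.09,0,0,1],[0,0.3,-0.2,-0.11,0,0,1],[0,0.3,-0.2,-0.11,0,0,1]]' ; python3 go.py 515.5 -173 115 3.3
```

```text
clock: 3.65
ee_pos: [628.5, 205.4, 127.0]
ee_rot: [0.132, 0.691, -0.129, 0.699]
contact_force: [0.1, 0.1, -1.5]
width: 27.2
90 rot [-24.6   0.6  -0.3] shift m [ 0.0096 -0.3937  0.032 ]
-90 rot [155.4  -0.4  -0.9] shift m [ 0.0096 -0.3937  0.032 ]
rows needed lin 9.5 rot 3.4 t 3.65 q [ 0.22  0.4  -0.08  1.08  0.    0.59] p [628.5 205.4 127. ] w 27.2 F [ 0.1  0.1 -1.5]
```

```bash
python3 -m pendant '[[-5,0.6,-0.3,0.0,-0.03,0.002,1],[-10,0.6,-0.3,0.0,-0.07,0.005,1],[-14,0.6,-0.3,0.0,-0.11,0.009,1],[-18,0.6,-0.3,0.0,-0.15,0.013,1],[-22,0.6,-0.3,0.0,-0.19,0.016,1],[-24.6,0.6,-0.3,0.0,-0.23,0.02,1],[-24.6,0.6,-0.3,0.0,-0.27,0.023,1],[-24.6,0.6,-0.3,0.0,-0.31,0.026,1],[-24.6,0.6,-0.3,0.005,-0.35,0.029,1],[-24.6,0.6,-0.3,0.0096,-0.38,0.031,1]]'; python3 -m pendant '[[0,0,0,0,-0.03,0,1],[0,0,0,0,-0.03,0,1]]'; python3 go.py 515.5 -173 75 3.3
```

```text
clock: 4.48
ee_pos: [517.7, -162.1, 114.1]
ee_rot: [-0.02, 0.707, 0.02, 0.706]
contact_force: [0.4, -0.8, -2.3]
width: 27.0
clock: 4.65
ee_pos: [518.5, -196.9, 112.8]
ee_rot: [-0.019, 0.708, 0.017, 0.706]
contact_force: [1.1, -0.1, -1.6]
width: 26.7
90 rot [-0.4 -0.1  0.2] shift m [ 0.0378  0.0241 -0.0017]
-90 rot [179.6   0.2   0.2] shift m [ 0.0378  0.0241 -0.0017]
rows needed lin 1.1 rot 0.1 t 4.65 q [-0.48  0.24 -0.33  0.99 -0.   -0.53] p [ 518.5 -196.9  112.8] w 26.7 F [ 1.1 -0.1 -1.6]
```

```bash
python3 -m pendant '[[-0.4,0,0.2,0.01,0.012,-0.0017,1],[-0.4,0,0.2,0.025,0.024,-0.0017,1],[-0.4,0,0.2,0.0378,0.024,-0.0017,1],[-0.4,0,0.2,0.0378,0.024,-0.0017,1],[-0.4,0,0.2,0.0378,0.024,-0.0017,1]]'; python3 go.py 515.5 -173 40 3.3; python3 - <<'E'
from h import *
p,d=imaging.snapshot('side');cv2.imwrite('pics/s2.png',cv2.resize(p[80:230,160:340,::-1],None,fx=4,fy=4))
p,d=imaging.snapshot('top');cv2.imwrite('pics/t2.png',cv2.resize(p[100:220,260:390,::-1],None,fx=4,fy=4))
E
```

```text
clock: 5.07
ee_pos: [513.7, -170.8, 73.1]
ee_rot: [-0.02, 0.709, 0.022, 0.705]
contact_force: [1.0, -0.0, -2.2]
width: 26.9
90 rot [ 0.1 -0.3 -0.2] shift m [ 0.033  -0.0024  0.0019]
-90 rot [-179.9    0.3   -0.5] shift m [ 0.033  -0.0024  0.0019]
rows needed lin 0.8 rot 0.1 t 5.07 q [-0.44  0.27 -0.4   0.91  0.   -0.5 ] p [ 513.7 -170.8   73.1] w 26.9 F [ 1.  -0.  -2.2]
```

View pics/s2.png

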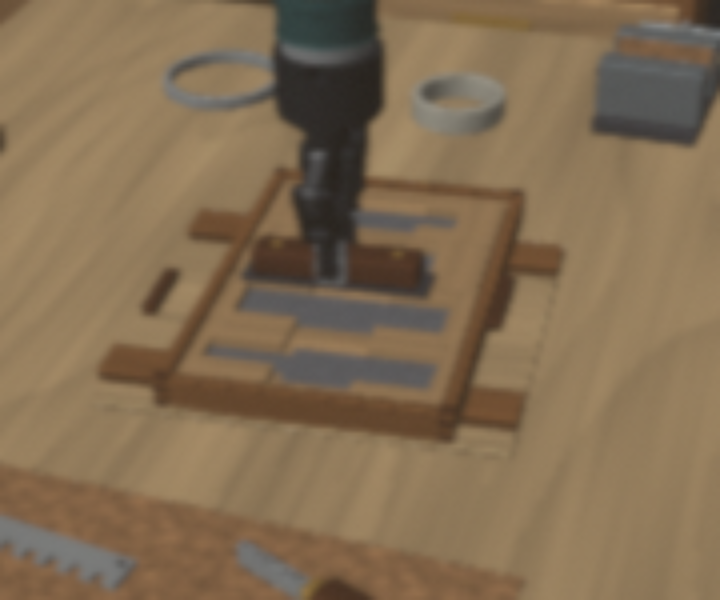

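View pics/t2.png

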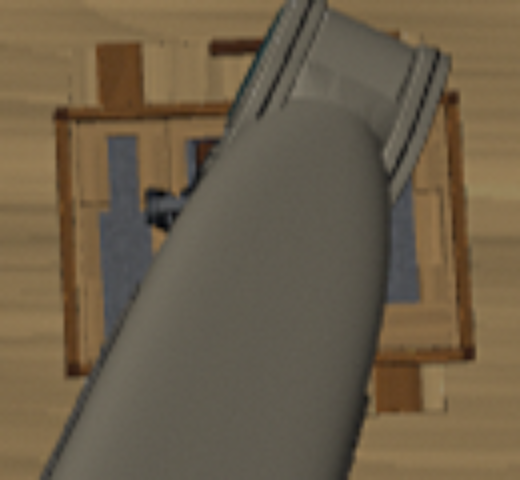

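```bash
python3 - <<'E'
from meas import *
p,d=imaging.snapshot('side');X=cloud('side',d)
m=(d>0)&(abs(X[...,1]+171)<45)&(abs(X[...,0]-514)<110)&(X[...,2]>55)&(X[...,2]<110)&(abs(X[...,0]-514)>25)
P=X[m];print(m.sum(),np.percentile(P,[1,50,99],axis=0).round(1))
for s in(-1,1):
    Q=P[np.sign(P[:,0]-514)==s];T=Q[Q[:,2]>np.percentile(Q[:,2],60)];print(s,len(Q),'x',np.percentile(Q[:,0],[1,99]).round(1),'ymed top',np.median(T[:,1]).round(1),'z',np.percentile(Q[:,2],[2,98]).round(1))
E
```

```text
345 [[ 446.8 -186.3   66.8]
 [ 487.2 -163.    85.9]
 [ 584.3 -154.2   95.5]]
-1 183 x [446.2 488.7] ymed top -171.6 z [67.6 95.4]
1 162 x [539.5 585.5] ymed top -168.2 z [67.2 95.4]
```

```bash
python3 go.py 511.5 -173.2 40 3.3 | head -1;  python3 -m pendant '[[0,-0.3,-0.2,0.005,-0.0024,-0.001,1],[0,-0.3,-0.2,0.012,-0.0024,-0.002,1],[0,-0.3,-0.2,0.02,-0.0024,-0.002,1],[0,-0.3,-0.2,0.026,-0.0024,-0.002,1],[0,-0.3,-0.2,0.029,-0.0024,-0.002,1],[0,-0.3,-0.2,0.031,-0.0024,-0.002,1],[0,-0.3,-0.2,0.032,-0.0024,-0.002,1],[0,-0.3,-0.2,0.032,-0.0024,-0.002,1]]';python3 go.py 511.5 -173.2 38.5 3.3
```

```text
90 rot [ 0.  -0.1 -0. ] shift m [ 0.0355 -0.0002 -0.0046]
clock: 5.88
ee_pos: [514.1, -175.2, 43.2]
ee_rot: [-0.022, 0.706, 0.02, 0.708]
contact_force: [0.4, -0.5, -1.5]
width: 26.7
90 rot [0.  0.2 0.2] shift m [ 0.0046  0.0022 -0.0025]
-90 rot [-180.    -0.3    0.3] shift m [ 0.0046  0.0022 -0.0025]
rows needed lin 0.1 rot 0.0 t 5.88 q [-0.45  0.3  -0.43  0.84 -0.   -0.51] p [ 514.1 -175.2   43.2] w 26.7 F [ 0.4 -0.5 -1.5]
```

```bash
python3 -m pendant '[[0,0.2,0.2,0.001,0.002,-0.0025,1],[0,0.2,0.2,0.002,0.002,-0.0025,1],[0,0.2,0.2,0.003,0.002,-0.0025,1],[0,0.2,0.2,0.004,0.002,-0.0025,1],[0,0.2,0.2,0.004,0.002,-0.0025,1]]';python3 go.py 511.5 -173.2 38.5 3.3
```

```text
clock: 6.3
ee_pos: [511.7, -173.5, 39.6]
ee_rot: [-0.02, 0.707, 0.021, 0.707]
contact_force: [-0.9, 0.5, -0.3]
width: 26.9
90 rot [ 0.  0. -0.] shift m [ 0.0011  0.0003 -0.0001]
-90 rot [-180.    0.    0.] shift m [ 0.0011  0.0003 -0.0001]
rows needed lin 0.0 rot 0.0 t 6.3 q [-0.45  0.3  -0.43  0.83  0.   -0.51] p [ 511.7 -173.5   39.6] w 26.9 F [-0.9  0.5 -0.3]
```

```bash
python3 -m pendant '[[0,0,0,0.001,0,0,1],[0,0,0,0.002,0,0,1],[0,0,0,0.002,0,0,1]]'; python3 -m pendant '[[0,0,0,0.001,0,0,1],[0,0,0,0.001,0,0,1]]'
```

```text
clock: 6.55
ee_pos: [511.7, -173.5, 39.4]
ee_rot: [-0.021, 0.707, 0.021, 0.707]
contact_force: [-6.0, 1.5, 11.9]
width: 26.9
clock: 6.72
ee_pos: [511.8, -173.6, 39.4]
ee_rot: [-0.021, 0.706, 0.021, 0.707]
contact_force: [-3.6, 2.1, 8.2]
width: 27.4
```

Floor contact at TCP z 39.4. Releasing and lifting.

```bash
python3 -m pendant '[[0,0,0,0,0,0,0.5],[0,0,0,0,0,0,0.5],[0,0,0,0,0,0,0.5],[0,0,0,0,0,0,0.5],[0,0,0,-0.01,0,0,0.5],[0,0,0,-0.03,0,0,0.5],[0,0,0,-0.06,0,0,0.5],[0,0,0,-0.09,0,0,0.5],[0,0,0,-0.09,0,0,0.5]]'; python3 go.py 635.5 318 120 19.3
```

```text
clock: 7.47
ee_pos: [516.2, -175.6, 136.3]
ee_rot: [-0.023, 0.703, 0.019, 0.711]
contact_force: [0.9, -1.0, 0.1]
width: 42.9
90 rot [-15.9   0.6   0.4] shift m [0.0153 0.4859 0.1478]
-90 rot [164.1   0.6  -0.8] shift m [0.0153 0.4859 0.1478]
rows needed lin 12.2 rot 2.2 t 7.47 q [-0.45  0.2  -0.34  1.02  0.   -0.51] p [ 516.2 -175.6  136.3] w 42.9 F [ 0.9 -1.   0.1]
```

```bash
python3 -m pendant '[[-2,0.6,0.4,0,0.04,0.012,0.3],[-4,0.6,0.4,0,0.08,0.024,0.3],[-6,0.6,0.4,0,0.12,0.036,0.3],[-8,0.6,0.4,0,0.16,0.049,0.3],[-10,0.6,0.4,0,0.2,0.061,0.3],[-12,0.6,0.4,0,0.24,0.073,0.3],[-14,0.6,0.4,0,0.28,0.085,0.3],[-16,0.6,0.4,0,0.32,0.097,0.3],[-16,0.6,0.4,0,0.36,0.11,0.3],[-16,0.6,0.4,0,0.4,0.122,0.3]]'; python3 go.py 635.5 318 60 19.3;
```

```text
clock: 8.3
ee_pos: [614.5, 231.6, 135.8]
ee_rot: [-0.119, 0.697, 0.119, 0.697]
contact_force: [0.5, -0.7, 0.7]
width: 59.4
90 rot [0.1 0.  0. ] shift m [0.0758 0.0746 0.0485]
-90 rot [-179.9   -0.     0. ] shift m [0.0758 0.0746 0.0485]
rows needed lin 2.8 rot 0.0 t 8.3 q [ 0.26  0.39 -0.07  1.1  -0.   -0.08] p [614.5 231.6 135.8] w 59.4 F [ 0.5 -0.7  0.7]
```

```bash
python3 - <<'E'
from meas import *
p,d=imaging.snapshot('side');cv2.imwrite('pics/s3.png',cv2.resize(p[110:200,190:300,::-1],None,fx=6,fy=6,interpolation=cv2.INTER_CUBIC))
X=cloud('side',d)
m=(d>0)&(abs(X[...,1]+173)<30)&(abs(X[...,0]-512)<100)&(X[...,2]>46)&(X[...,2]<80)
P=X[m];print(m.sum(),np.percentile(P,[1,50,99],axis=0).round(1))
E
```

```text
331 [[ 449.9 -187.8   46.4]
 [ 509.9 -166.2   56.8]
 [ 571.8 -155.9   60. ]]
```

View pics/s3.png

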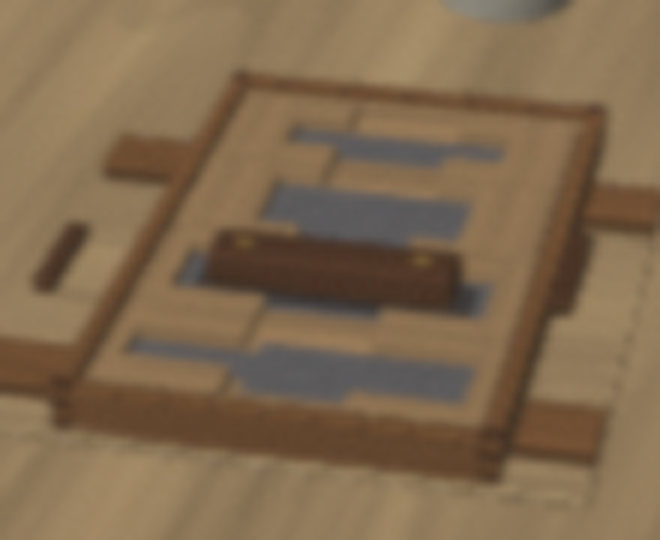

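The levelling file, spanning (205–462, 230–310) in the crop, is down in its recess. Felt shows at both ends and its top is near 58–60 mm, as expected. On to the bevel file.

```bash
python3 -m pendant '[[0,0,0,0.01,0.035,0.025,0.3],[0,0,0,0.03,0.0746,0.0485,0.3],[0,0,0,0.06,0.0746,0.0485,0.3],[0,0,0,0.075,0.0746,0.0485,0.3],[0,0,0,0.075,0.0746,0.0485,0.3],[0,0,0,0.075,0.0746,0.0485,0.3]]'; python3 go.py 635.5 318 9 19.3; python3 - <<'E'
from h import *
p,d=imaging.snapshot('side');cv2.imwrite('pics/s4.png',cv2.resize(p[200:330,60:200,::-1],None,fx=4,fy=4))
E
```

```text
clock: 8.85
ee_pos: [636.0, 325.7, 60.3]
ee_rot: [-0.119, 0.696, 0.123, 0.697]
contact_force: [-0.3, -0.1, 0.9]
width: 60.1
90 rot [ 0.4  0.1 -0.3] shift m [ 0.0512 -0.0073 -0.0032]
-90 rot [-179.6    0.4    0.2] shift m [ 0.0512 -0.0073 -0.0032]
rows needed lin 1.2 rot 0.1 t 8.85 q [ 0.38  0.55 -0.    1.02  0.    0.04] p [636.  325.7  60.3] w 60.1 F [-0.3 -0.1  0.9]
```

View pics/s4.png

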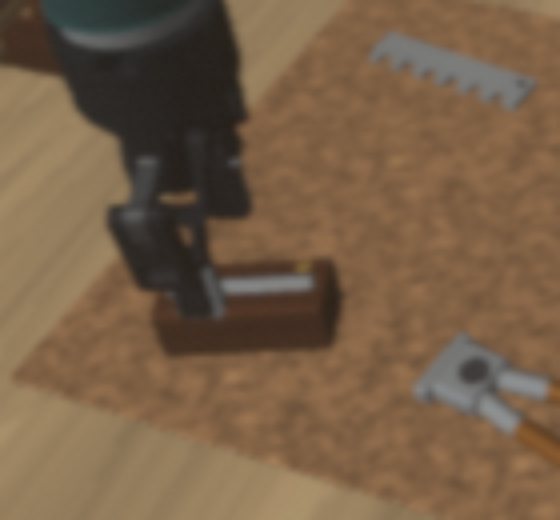

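The open fingers are above the block, whose centre is near (245,310) in the crop. The jaw axis is square to the block but 7 mm off in y, so I'll recentre before going down.

```bash
python3 -m pendant '[[0.4,0,-0.3,0,-0.0073,-0.0032,0.3],[0.4,0,-0.3,0,-0.0073,-0.0032,0.3],[0.4,0,-0.3,0.012,-0.0073,-0.0032,0.3],[0.4,0,-0.3,0.03,-0.0073,-0.0032,0.3],[0.4,0,-0.3,0.042,-0.0073,-0.0032,0.3],[0.4,0,-0.3,0.05,-0.0073,-0.0032,0.3],[0.4,0,-0.3,0.05,-0.0073,-0.0032,0.3],[0.4,0,-0.3,0.05,-0.0073,-0.0032,0.3]]'; python3 go.py 635.5 318 8 19.3
```

```text
clock: 9.57
ee_pos: [636.6, 317.9, 11.3]
ee_rot: [-0.118, 0.696, 0.119, 0.699]
contact_force: [-0.1, -0.4, 0.0]
width: 59.7
90 rot [-0.   0.2  0. ] shift m [ 0.0033  0.0005 -0.001 ]
-90 rot [180.    0.   -0.4] shift m [ 0.0033  0.0005 -0.001 ]
rows needed lin 0.1 rot 0.0 t 9.57 q [ 0.37  0.59 -0.05  0.93 -0.    0.04] p [636.6 317.9  11.3] w 59.7 F [-0.1 -0.4  0. ]
```

```bash
python3 -m pendant '[[0,0,0,0.001,0,0,1],[0,0,0,0.001,0,0,1],[0,0,0,0.001,0,0,1],[0,0,0,0.001,0,0,1],[0,0,0,0.001,0,0,1],[0,0,0,0.001,0,0,1]]' 60;python3 -m pendant '[[0,0,0,-0.005,0,0,1],[0,0,0,-0.02,0,0,1],[0,0,0,-0.05,0,0,1],[0,0,0,-0.09,0,0,1],[0,0,0,-0.11,0,0,1],[0,0,0,-0.11,0,0,1]]' ; python3 go.py 516.7 -244.9 115 3.3
```

```text
clock: 10.07
ee_pos: [637.4, 318.2, 11.2]
ee_rot: [-0.118, 0.695, 0.119, 0.699]
contact_force: [-0.3, 0.7, 2.9]
width: 34.6
clock: 10.57
ee_pos: [640.4, 319.6, 127.9]
ee_rot: [-0.117, 0.691, 0.12, 0.703]
contact_force: [1.4, -0.4, -0.3]
width: 34.9
90 rot [16.   0.9 -0.2] shift m [ 0.0076 -0.492  -0.3034]
-90 rot [-164.     0.2    1.4] shift m [ 0.0076 -0.492  -0.3034]
rows needed lin 13.9 rot 2.2 t 10.57 q [ 0.37  0.49  0.05  1.12 -0.    0.04] p [640.4 319.6 127.9] w 34.9 F [ 1.4 -0.4 -0.3]
```

```bash
python3 -m pendant '[[2,0.9,-0.2,0,-0.03,-0.018,1],[4,0.9,-0.2,0,-0.063,-0.039,1],[6,0.9,-0.2,0,-0.096,-0.059,1],[8,0.9,-0.2,0,-0.13,-0.08,1],[10,0.9,-0.2,0,-0.163,-0.1,1],[12,0.9,-0.2,0,-0.196,-0.121,1],[14,0.9,-0.2,0,-0.23,-0.142,1],[16,0.9,-0.2,0,-0.263,-0.162,1],[16,0.9,-0.2,0,-0.296,-0.183,1],[16,0.9,-0.2,0,-0.33,-0.203,1]]'; python3 go.py 516.7 -244.9 115 3.3;
```

```text
clock: 11.4
ee_pos: [555.2, -60.0, 122.5]
ee_rot: [-0.02, 0.708, 0.021, 0.706]
contact_force: [0.1, 0.1, -2.3]
width: 34.8
90 rot [ 0.  -0.1 -0. ] shift m [ 0.0075 -0.1823 -0.0491]
-90 rot [-1.8e+02  1.0e-01 -2.0e-01] shift m [ 0.0075 -0.1823 -0.0491]
rows needed lin 4.5 rot 0.0 t 11.4 q [-0.22  0.24 -0.31  1.02 -0.   -0.28] p [555.2 -60.  122.5] w 34.8 F [ 0.1  0.1 -2.3]
```

```bash
python3 -m pendant '[[0,0,0,0,-0.04,-0.011,1],[0,0,0,0,-0.08,-0.022,1],[0,0,0,0,-0.12,-0.032,1],[0,0,0,0,-0.155,-0.042,1],[0,0,0,0.007,-0.175,-0.0465,1],[0,0,0,0.02,-0.1823,-0.049,1],[0,0,0,0.036,-0.1823,-0.049,1],[0,0,0,0.048,-0.1823,-0.049,1],[0,0,0,0.048,-0.1823,-0.049,1],[0,0,0,0.048,-0.1823,-0.049,1]]'; python3 go.py 516.7 -244.9 42 3.3; python3 - <<'E'
from meas import *
p,d=imaging.snapshot('side');X=cloud('side',d);cv2.imwrite('pics/s5.png',cv2.resize(p[90:200,190:310,::-1],None,fx=5,fy=5))
m=(d>0)&(abs(X[...,1]+243)<45)&(abs(X[...,0]-515)<80)&(X[...,2]>62)&(X[...,2]<115)&(abs(X[...,0]-517)>22)
P=X[m];print(m.sum(),np.percentile(P,[1,50,99],axis=0).round(1))
for s in(-1,1):
    Q=P[np.sign(P[:,0]-517)==s];T=Q[Q[:,2]>np.percentile(Q[:,2],60)];print(s,len(Q),'x',np.percentile(Q[:,0],[1,99]).round(1),'ymed top',np.median(T[:,1]).round(1),'z',np.percentile(Q[:,2],[2,98]).round(1))
E
```

```text
clock: 12.23
ee_pos: [515.0, -243.4, 72.7]
ee_rot: [-0.019, 0.709, 0.022, 0.705]
contact_force: [-0.1, 0.8, -2.2]
width: 34.7
90 rot [ 0.  -0.4 -0.2] shift m [ 0.0307 -0.0017  0.0018]
-90 rot [-180.     0.3   -0.6] shift m [ 0.0307 -0.0017  0.0018]
rows needed lin 0.7 rot 0.1 t 12.23 q [-0.55  0.31 -0.33  0.93 -0.   -0.61] p [ 515.  -243.4   72.7] w 34.7 F [-0.1  0.8 -2.2]
229 [[ 468.3 -259.    64.3]
 [ 488.6 -229.9   91.3]
 [ 557.9 -221.5  103. ]]
-1 146 x [468.1 494.8] ymed top -241.0 z [ 68.8 101.8]
1 83 x [539.7 559.4] ymed top -236.8 z [ 63.7 101.8]
```

View pics/s5.png

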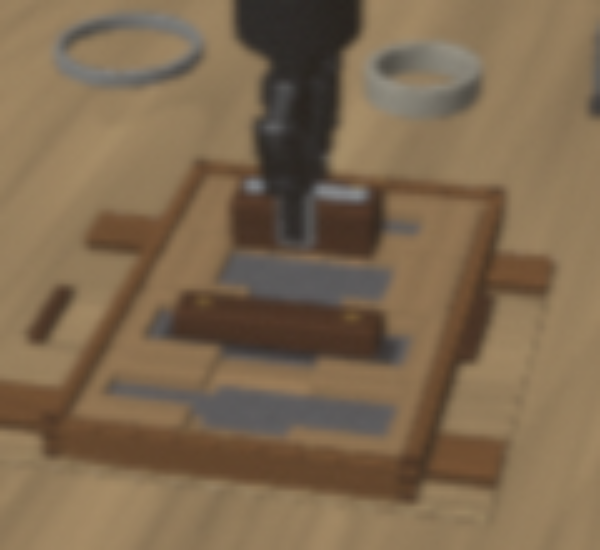

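The bevel block hangs level from the fingers at (305,215) in the crop and is centred within about 1 mm. Lowering it.

```bash
python3 -m pendant '[[0,-0.4,-0.2,0.005,-0.0017,0.001,1],[0,-0.4,-0.2,0.012,-0.0017,0.0018,1],[0,-0.4,-0.2,0.019,-0.0017,0.0018,1],[0,-0.4,-0.2,0.025,-0.0017,0.0018,1],[0,-0.4,-0.2,0.029,-0.0017,0.0018,1],[0,-0.4,-0.2,0.031,-0.0017,0.0018,1],[0,-0.4,-0.2,0.031,-0.0017,0.0018,1],[0,-0.4,-0.2,0.031,-0.0017,0.0018,1]]'; python3 go.py 518 -244.9 39.5 3.3
```

```text
clock: 12.95
ee_pos: [517.9, -245.5, 42.7]
ee_rot: [-0.021, 0.706, 0.02, 0.708]
contact_force: [-0.5, 0.0, -2.1]
width: 35.0
90 rot [0.  0.2 0.1] shift m [0.0032 0.0006 0.0001]
-90 rot [-1.8e+02 -1.0e-01  2.0e-01] shift m [0.0032 0.0006 0.0001]
rows needed lin 0.1 rot 0.0 t 12.95 q [-0.56  0.35 -0.36  0.86  0.   -0.61] p [ 517.9 -245.5   42.7] w 35.0 F [-0.5  0.  -2.1]
```

```bash
python3 -m pendant '[[0,0.2,0.1,0.001,0,0,1],[0,0.2,0.1,0.002,0,0,1],[0,0.2,0.1,0.002,0,0,1],[0,0.2,0.1,0.002,0,0,1]]'; python3 -m pendant '[[0,0,0,0.001,0,0,1],[0,0,0,0.0015,0,0,1],[0,0,0,0.0015,0,0,1]]'
```

```text
clock: 13.28
ee_pos: [518.0, -245.5, 40.9]
ee_rot: [-0.021, 0.707, 0.021, 0.707]
contact_force: [-0.3, 0.8, -1.5]
width: 35.5
clock: 13.53
ee_pos: [518.1, -245.7, 40.3]
ee_rot: [-0.021, 0.707, 0.021, 0.707]
contact_force: [-2.1, 0.5, 3.9]
width: 35.2
```

```bash
python3 -m pendant '[[0,0,0,0.001,0,0,1],[0,0,0,0.001,0,0,0.4],[0,0,0,0.001,0,0,0.4],[0,0,0,0.001,0,0,0.4],[0,0,0,0.001,0,0,0.4],[0,0,0,-0.01,0,0,0.4],[0,0,0,-0.03,0,0,0.4],[0,0,0,-0.06,0,0,0.4],[0,0,0,-0.09,0,0,0.4],[0,0,0,-0.09,0,0,0.4]]'; python3 go.py 430 110 110 154.8
```

```text
clock: 14.37
ee_pos: [522.5, -248.2, 137.7]
ee_rot: [-0.023, 0.703, 0.018, 0.71]
contact_force: [0.8, -0.2, 1.7]
width: 51.2
-90 rot [28.6  0.6  0.3] shift m [ 0.0243  0.3632 -0.0716]
90 rot [-151.4   -0.4    0.9] shift m [ 0.0243  0.3632 -0.0716]
rows needed lin 8.9 rot 4.0 t 14.37 q [-0.56  0.25 -0.26  1.04 -0.   -0.61] p [ 522.5 -248.2  137.7] w 51.2 F [ 0.8 -0.2  1.7]
```

```bash
python3 -m pendant '[[4,0.6,0.3,0,0.04,-0.008,0.4],[8,0.6,0.3,0,0.08,-0.016,0.4],[12,0.6,0.3,0,0.12,-0.024,0.4],[16,0.6,0.3,0,0.16,-0.032,0.4],[20,0.6,0.3,0,0.2,-0.04,0.4],[24,0.6,0.3,0,0.24,-0.048,0.4],[28,0.6,0.3,0,0.28,-0.056,0.4],[28.6,0.6,0.3,0.01,0.32,-0.064,0.4],[28.6,0.6,0.3,0.024,0.355,-0.07,0.4],[28.6,0.6,0.3,0.024,0.3632,-0.0716,0.4]]'; python3 go.py 430 110 60 154.8; python3 - <<'E'
from meas import *
p,d=imaging.snapshot('side');cv2.imwrite('pics/s6.png',cv2.resize(p[90:200,190:310,::-1],None,fx=5,fy=5))
E
```

```text
clock: 15.2
ee_pos: [426.3, 113.6, 108.7]
ee_rot: [0.153, 0.692, -0.152, 0.689]
contact_force: [-1.5, -0.3, 0.4]
width: 51.3
-90 rot [ 0.2 -0.2 -0. ] shift m [ 0.0486 -0.0017  0.0051]
90 rot [-179.8    0.    -0.3] shift m [ 0.0486 -0.0017  0.0051]
rows needed lin 1.2 rot 0.0 t 15.2 q [ 0.11  0.06 -0.57  0.95  0.    0.55] p [426.3 113.6 108.7] w 51.3 F [-1.5 -0.3  0.4]
```

View pics/s6.png

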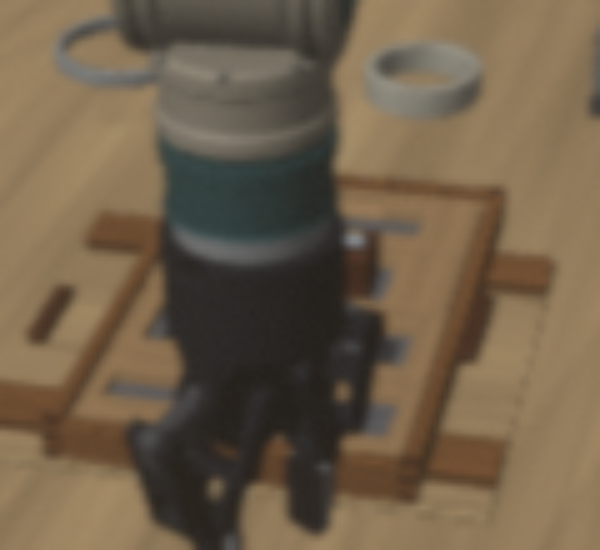

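The gripper hides the tray here, so I'll check the bevel file later. Going down on the crown file.

```bash
python3 -m pendant '[[0.2,-0.2,0,0.01,-0.0017,0.0051,0.4],[0.2,-0.2,0,0.03,-0.0017,0.0051,0.4],[0.2,-0.2,0,0.055,-0.0017,0.0051,0.4],[0.2,-0.2,0,0.075,-0.0017,0.0051,0.4],[0.2,-0.2,0,0.088,-0.0017,0.0051,0.4],[0.2,-0.2,0,0.098,-0.0017,0.0051,0.4],[0.2,-0.2,0,0.098,-0.0017,0.0051,0.4],[0.2,-0.2,0,0.098,-0.0017,0.0051,0.4]]'; python3 go.py 430 110 8 154.8;python3 - <<'E'
from meas import *
p,d=imaging.snapshot('side');cv2.imwrite('pics/s7.png',cv2.resize(p[190:290,190:300,::-1],None,fx=5,fy=5))
E
```

```text
clock: 15.92
ee_pos: [431.2, 109.0, 11.6]
ee_rot: [0.154, 0.69, -0.154, 0.69]
contact_force: [-0.5, -0.6, -0.3]
width: 51.1
-90 rot [ 0.  0. -0.] shift m [ 0.0036  0.0004 -0.0016]
90 rot [-1.8e+02  0.0e+00  1.0e-01] shift m [ 0.0036  0.0004 -0.0016]
rows needed lin 0.1 rot 0.0 t 15.92 q [ 0.1   0.2  -0.66  0.71 -0.    0.54] p [431.2 109.   11.6] w 51.1 F [-0.5 -0.6 -0.3]
```

View pics/s7.png

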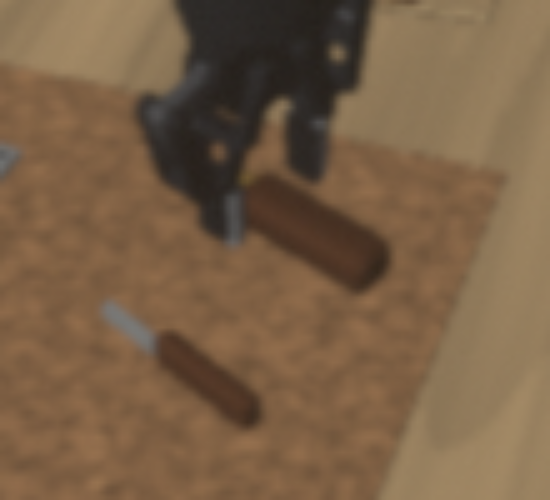

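```bash
python3 -m pendant '[[0,0,0,0.002,0,0,0.4],[0,0,0,0.003,0,0,0.5],[0,0,0,0.003,0,0,1],[0,0,0,0.003,0,0,1],[0,0,0,0.003,0,0,1],[0,0,0,0.003,0,0,1],[0,0,0,0.003,0,0,1],[0,0,0,0.003,0,0,1]]' 60;python3 -m pendant '[[0,0,0,-0.005,0,0,1],[0,0,0,-0.02,0,0,1],[0,0,0,-0.05,0,0,1],[0,0,0,-0.09,0,0,1],[0,0,0,-0.11,0,0,1],[0,0,0,-0.11,0,0,1]]' ; python3 go.py 503.5 -101.5 115 3.3;python3 - <<'E'
from meas import *
p,d=imaging.snapshot('side');cv2.imwrite('pics/s8.png',cv2.resize(p[90:290,190:310,::-1],None,fx=3,fy=3))
E
```

```text
clock: 16.63
ee_pos: [432.6, 109.1, 9.9]
ee_rot: [0.154, 0.689, -0.154, 0.691]
contact_force: [-0.6, -0.6, 6.3]
width: 24.4
clock: 17.13
ee_pos: [436.4, 109.7, 125.1]
ee_rot: [0.155, 0.685, -0.153, 0.695]
contact_force: [0.8, 0.7, -1.1]
width: 24.9
90 rot [-28.5   0.8  -0.2] shift m [ 0.0108 -0.1627  0.1505]
-90 rot [151.5  -0.3  -1. ] shift m [ 0.0108 -0.1627  0.1505]
rows needed lin 5.3 rot 4.0 t 17.13 q [ 0.1   0.04 -0.54  0.97 -0.    0.54] p [436.4 109.7 125.1] w 24.9 F [ 0.8  0.7 -1.1]
```

View pics/s8.png

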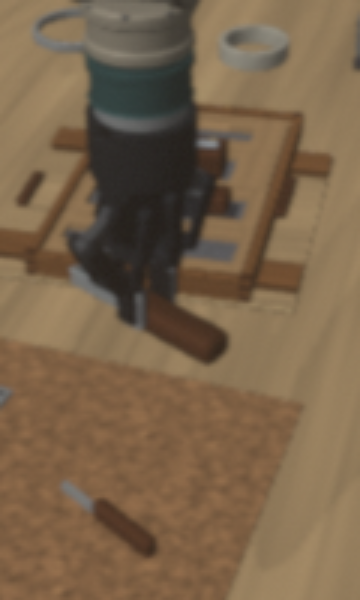

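The crown file is held level, with the handle at (185,330) and the blade at (95,285) in the crop. Moving it to the tray.

```bash
python3 -m pendant '[[-5,0.8,-0.2,0,-0.025,0.023,1],[-10,0.8,-0.2,0,-0.05,0.046,1],[-15,0.8,-0.2,0,-0.075,0.07,1],[-20,0.8,-0.2,0,-0.1,0.093,1],[-25,0.8,-0.2,0,-0.125,0.116,1],[-28.5,0.8,-0.2,0,-0.15,0.139,1],[-28.5,0.8,-0.2,0.01,-0.1627,0.1505,1],[-28.5,0.8,-0.2,0.03,-0.1627,0.1505,1],[-28.5,0.8,-0.2,0.045,-0.1627,0.1505,1],[-28.5,0.8,-0.2,0.045,-0.1627,0.1505,1]]'; python3 -m pendant '[[0,0,0,0,0,0,1],[0,0,0,0,0,0,1]]'; python3 go.py 503.5 -101.5 40 3.3;python3 - <<'E'
from meas import *
p,d=imaging.snapshot('side');cv2.imwrite('pics/s9.png',cv2.resize(p[90:210,180:310,::-1],None,fx=5,fy=5))
X=cloud('side',d)
m=(d>0)&(abs(X[...,1]+101)<45)&(abs(X[...,0]-508)<110)&(X[...,2]>58)&(X[...,2]<110)&(abs(X[...,0]-503)>22)
P=X[m]
for s in(-1,1):
    Q=P[np.sign(P[:,0]-503)==s];T=Q[Q[:,2]>np.percentile(Q[:,2],60)];print(s,len(Q),'x',np.percentile(Q[:,0],[1,99]).round(1),'ymed top',np.median(T[:,1]).round(1),np.percentile(Q[:,1],[2,98]).round(1),'z',np.percentile(Q[:,2],[2,98]).round(1))
E
```

```text
clock: 18.02
ee_pos: [497.5, -100.7, 73.2]
ee_rot: [-0.019, 0.712, 0.021, 0.702]
contact_force: [-0.4, 0.9, -1.7]
width: 24.6
clock: 18.18
ee_pos: [495.5, -99.9, 71.8]
ee_rot: [-0.019, 0.713, 0.022, 0.7]
contact_force: [0.5, 0.1, -1.2]
width: 24.4
90 rot [-0.  -1.  -0.3] shift m [ 0.0317 -0.0022  0.0084]
-90 rot [180.   -0.5   1.6] shift m [ 0.0317 -0.0022  0.0084]
rows needed lin 0.8 rot 0.1 t 18.18 q [-0.33  0.22 -0.46  0.9  -0.   -0.38] p [495.5 -99.9  71.8] w 24.4 F [ 0.5  0.1 -1.2]
-1 207 x [426.3 479.8] ymed top -101.2 [-111.9  -88.1] z [69.1 89.3]
1 103 x [526.9 573.5] ymed top -95.4 [-101.5  -90.5] z [64.2 81.5]
```

View pics/s9.png

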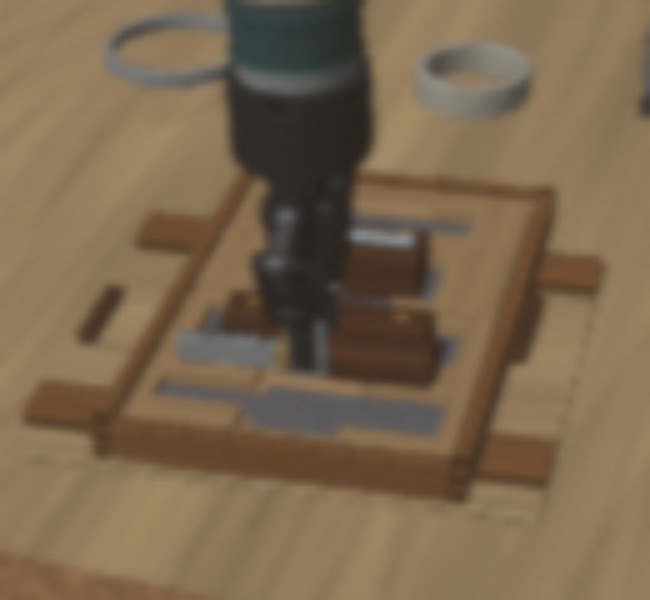

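```bash
python3 -m pendant '[[0,-1,-0.3,0.003,-0.0022,0.004,1],[0,-1,-0.3,0.006,-0.0022,0.0084,1],[0,-1,-0.3,0.012,-0.0022,0.0084,1],[0,-1,-0.3,0.019,-0.0022,0.0084,1],[0,-1,-0.3,0.025,-0.0022,0.0084,1],[0,-1,-0.3,0.028,-0.0022,0.0084,1],[0,-1,-0.3,0.029,-0.0022,0.0084,1],[0,-1,-0.3,0.029,-0.0022,0.0084,1]]';python3 -m pendant '[[0,0,0,0,0,0,1]]'; python3 go.py 503.7 -101.5 39 3.3
```

```text
clock: 18.9
ee_pos: [504.1, -101.6, 43.0]
ee_rot: [-0.02, 0.707, 0.02, 0.707]
contact_force: [0.2, -0.1, -1.5]
width: 24.6
clock: 18.98
ee_pos: [504.2, -101.6, 43.0]
ee_rot: [-0.02, 0.707, 0.02, 0.707]
contact_force: [-0.6, 0.5, -2.0]
width: 24.4
90 rot [-0.  0.  0.] shift m [ 0.004   0.0002 -0.0005]
-90 rot [ 1.8e+02  0.0e+00 -1.0e-01] shift m [ 0.004   0.0002 -0.0005]
rows needed lin 0.1 rot 0.0 t 18.98 q [-0.32  0.26 -0.49  0.82  0.   -0.38] p [ 504.2 -101.6   43. ] w 24.4 F [-0.6  0.5 -2. ]
```

```bash
python3 -m pendant '[[0,0,0,0.001,0,0,1],[0,0,0,0.002,0,0,1],[0,0,0,0.003,0,0,1],[0,0,0,0.003,0,0,1]]'; python3 -m pendant '[[0,0,0,0.001,0,0,1],[0,0,0,0.0015,0,0,1],[0,0,0,0.0015,0,0,1]]'
```

```text
clock: 19.32
ee_pos: [504.2, -101.7, 40.0]
ee_rot: [-0.02, 0.707, 0.02, 0.707]
contact_force: [-0.5, -0.2, -1.1]
width: 24.3
clock: 19.57
ee_pos: [504.3, -101.7, 39.0]
ee_rot: [-0.02, 0.706, 0.02, 0.707]
contact_force: [-0.9, 0.7, 3.3]
width: 24.5
```

```bash
python3 -m pendant '[[0,0,0,0.0005,0,0,1],[0,0,0,0.0005,0,0,0.58],[0,0,0,0.0005,0,0,0.58],[0,0,0,0.0005,0,0,0.58],[0,0,0,0.0005,0,0,0.58],[0,0,0,-0.01,0,0,0.58],[0,0,0,-0.03,0,0,0.58],[0,0,0,-0.06,0,0,0.58],[0,0,0,-0.09,0,0,0.58],[0,0,0,-0.09,0,0,0.58]]'; python3 go.py 437.8 214.4 110 151.8
```

```text
clock: 20.4
ee_pos: [509.0, -103.2, 135.8]
ee_rot: [-0.022, 0.703, 0.019, 0.711]
contact_force: [0.5, -0.5, 0.3]
width: 35.9
-90 rot [31.5  0.7  0.1] shift m [ 0.0236  0.3213 -0.0531]
90 rot [-1.485e+02 -1.000e-01  1.000e+00] shift m [ 0.0236  0.3213 -0.0531]
rows needed lin 7.8 rot 4.4 t 20.4 q [-0.32  0.15 -0.39  1.01  0.   -0.38] p [ 509.  -103.2  135.8] w 35.9 F [ 0.5 -0.5  0.3]
```

```bash
python3 -m pendant '[[4,0.7,0.1,0,0.04,-0.0066,0.5],[8,0.7,0.1,0,0.08,-0.013,0.5],[12,0.7,0.1,0,0.12,-0.02,0.5],[16,0.7,0.1,0,0.16,-0.026,0.5],[20,0.7,0.1,0,0.2,-0.033,0.5],[24,0.7,0.1,0,0.24,-0.04,0.5],[28,0.7,0.1,0,0.28,-0.046,0.5],[31.5,0.7,0.1,0.01,0.31,-0.051,0.5],[31.5,0.7,0.1,0.024,0.3213,-0.0531,0.5],[31.5,0.7,0.1,0.024,0.3213,-0.0531,0.5]]'; python3 go.py 437.8 214.4 60 151.8; python3 - <<'E'
from meas import *
p,d=imaging.snapshot('side');cv2.imwrite('pics/s10.png',cv2.resize(p[100:290,170:310,::-1],None,fx=4,fy=4,interpolation=cv2.INTER_CUBIC)[:590])
E
```

```text
clock: 21.23
ee_pos: [435.3, 216.3, 108.0]
ee_rot: [0.17, 0.687, -0.171, 0.685]
contact_force: [-1.4, -0.5, -0.6]
width: 42.7
-90 rot [ 0.3 -0.1  0.1] shift m [ 0.048  -0.0004  0.0032]
90 rot [-1.797e+02 -1.000e-01 -2.000e-01] shift m [ 0.048  -0.0004  0.0032]
rows needed lin 1.2 rot 0.0 t 21.23 q [ 0.33  0.14 -0.48  0.96  0.    0.82] p [435.3 216.3 108. ] w 42.7 F [-1.4 -0.5 -0.6]
```

View pics/s10.png

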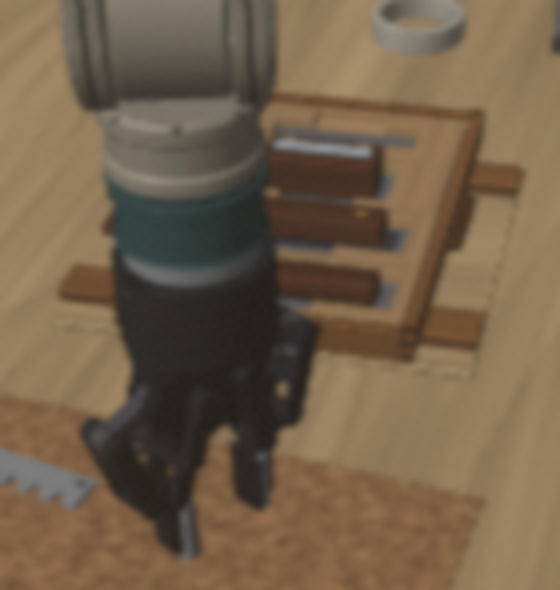

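```bash
python3 -m pendant '[[0.3,-0.1,0,0.01,-0.0004,0.0025,0.5],[0.3,-0.1,0,0.03,-0.0004,0.0025,0.5],[0.3,-0.1,0,0.055,-0.0004,0.0025,0.5],[0.3,-0.1,0,0.075,-0.0004,0.0025,0.5],[0.3,-0.1,0,0.088,-0.0004,0.0025,0.5],[0.3,-0.1,0,0.097,-0.0004,0.0025,0.5],[0.3,-0.1,0,0.097,-0.0004,0.0025,0.5],[0.3,-0.1,0,0.097,-0.0004,0.0025,0.5]]'; python3 go.py 437.8 214.4 8 151.8;python3 - <<'E'
from meas import *
p,d=imaging.snapshot('side');cv2.imwrite('pics/s11.png',cv2.resize(p[210:290,170:280,::-1],None,fx=6,fy=6))
E
```

```text
clock: 21.95
ee_pos: [438.3, 212.6, 11.8]
ee_rot: [0.173, 0.686, -0.174, 0.685]
contact_force: [0.7, 0.7, 0.2]
width: 42.5
-90 rot [-0.2  0.   0.1] shift m [ 0.0038  0.0014 -0.0013]
90 rot [179.8   0.2  -0. ] shift m [ 0.0038  0.0014 -0.0013]
rows needed lin 0.1 rot 0.0 t 21.95 q [ 0.32  0.27 -0.57  0.74 -0.    0.82] p [438.3 212.6  11.8] w 42.5 F [0.7 0.7 0.2]
```

View pics/s11.png

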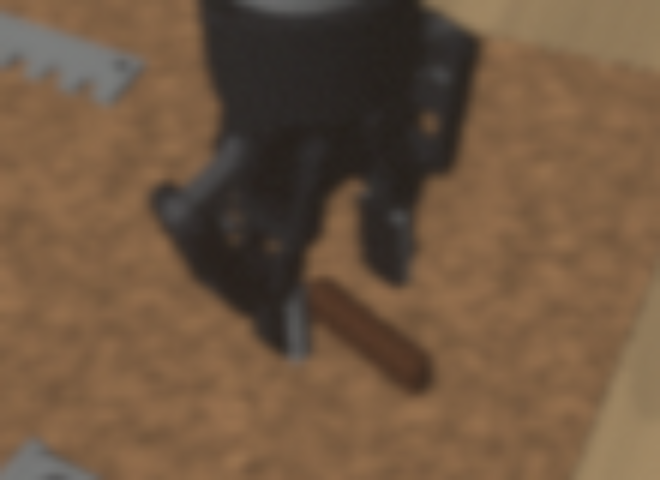

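The tips at (290,350) and (395,280) in the crop straddle the end file's handle. Closing.

```bash
python3 -m pendant '[[0,0,0,0.001,0.0014,-0.001,0.5],[0,0,0,0.002,0.0014,-0.001,1],[0,0,0,0.002,0.0014,-0.001,1],[0,0,0,0.002,0.0014,-0.001,1],[0,0,0,0.002,0.0014,-0.001,1],[0,0,0,0.002,0.0014,-0.001,1],[0,0,0,0.002,0.0014,-0.001,1],[0,0,0,0.002,0.0014,-0.001,1]]' 40;python3 -m pendant '[[0,0,0,-0.005,0,0,1],[0,0,0,-0.02,0,0,1],[0,0,0,-0.05,0,0,1],[0,0,0,-0.09,0,0,1],[0,0,0,-0.11,0,0,1],[0,0,0,-0.11,0,0,1]]' ; python3 go.py 515.5 -317 120 3.3;python3 - <<'E'
from meas import *
p,d=imaging.snapshot('side');cv2.imwrite('pics/s12.png',cv2.resize(p[90:290,170:310,::-1],None,fx=3,fy=3))
E
```

```text
clock: 22.67
ee_pos: [439.4, 215.0, 11.2]
ee_rot: [0.173, 0.685, -0.174, 0.686]
contact_force: [0.3, -0.7, 5.8]
width: 10.7
clock: 23.17
ee_pos: [443.1, 216.6, 126.4]
ee_rot: [0.175, 0.682, -0.172, 0.689]
contact_force: [0.7, -1.0, -0.2]
width: 10.5
90 rot [-31.7   0.6  -0.3] shift m [ 0.0061 -0.4351  0.3172]
-90 rot [148.3  -0.4  -0.8] shift m [ 0.0061 -0.4351  0.3172]
rows needed lin 12.9 rot 4.4 t 23.17 q [ 0.32  0.12 -0.46  0.98 -0.    0.82] p [443.1 216.6 126.4] w 10.5 F [ 0.7 -1.  -0.2]
```

View pics/s12.png

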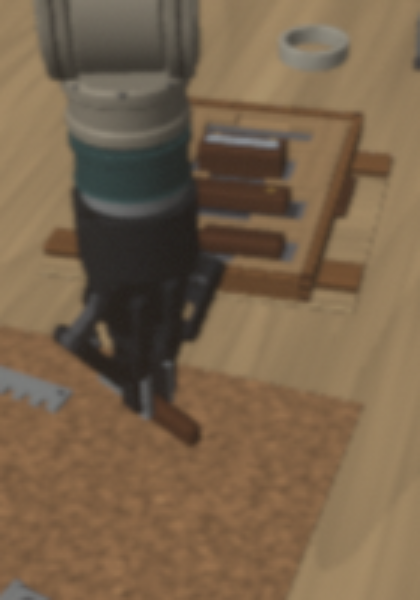

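The end file is held level, with its handle at (175,420) in the crop. Carrying it to the tray.

```bash
python3 -m pendant '[[-4,0.6,-0.3,0,-0.03,0.022,1],[-8,0.6,-0.3,0,-0.063,0.046,1],[-12,0.6,-0.3,0,-0.096,0.07,1],[-16,0.6,-0.3,0,-0.128,0.094,1],[-20,0.6,-0.3,0,-0.16,0.117,1],[-24,0.6,-0.3,0,-0.193,0.141,1],[-28,0.6,-0.3,0,-0.226,0.165,1],[-31.7,0.6,-0.3,0,-0.258,0.188,1],[-31.7,0.6,-0.3,0,-0.29,0.212,1],[-31.7,0.6,-0.3,0,-0.323,0.235,1]]'; python3 go.py 515.5 -317 115 3.3
```

```text
clock: 24.05
ee_pos: [493.1, -181.1, 121.9]
ee_rot: [-0.02, 0.709, 0.021, 0.705]
contact_force: [1.0, -0.4, -0.6]
width: 10.5
90 rot [ 0.  -0.4 -0. ] shift m [ 0.0067 -0.137   0.0145]
-90 rot [-180.     0.    -0.6] shift m [ 0.0067 -0.137   0.0145]
rows needed lin 3.3 rot 0.1 t 24.05 q [-0.47  0.19 -0.38  1.01 -0.   -0.53] p [ 493.1 -181.1  121.9] w 10.5 F [ 1.  -0.4 -0.6]
```

```bash
python3 -m pendant '[[0,-0.4,0,0,-0.035,0.004,1],[0,-0.4,0,0,-0.07,0.007,1],[0,-0.4,0,0,-0.105,0.011,1],[0,-0.4,0,0,-0.13,0.0145,1],[0,-0.4,0,0.01,-0.137,0.0145,1],[0,-0.4,0,0.025,-0.137,0.0145,1],[0,-0.4,0,0.045,-0.137,0.0145,1],[0,-0.4,0,0.05,-0.137,0.0145,1],[0,-0.4,0,0.05,-0.137,0.0145,1],[0,-0.4,0,0.05,-0.137,0.0145,1]]'; python3 go.py 515.5 -317 40 3.3; python3 - <<'E'
from meas import *
p,d=imaging.snapshot('side');X=cloud('side',d);cv2.imwrite('pics/s13.png',cv2.resize(p[90:200,190:310,::-1],None,fx=5,fy=5))
m=(d>0)&(abs(X[...,1]+317)<35)&(abs(X[...,0]-515)<80)&(X[...,2]>60)&(X[...,2]<105)&(abs(X[...,0]-515)>18)
P=X[m]
for s in(-1,1):
    Q=P[np.sign(P[:,0]-515)==s];print(s,len(Q),'x',np.percentile(Q[:,0],[1,99]).round(1),'y',np.percentile(Q[:,1],[2,50,98]).round(1),'z',np.percentile(Q[:,2],[2,98]).round(1))
E
```

```text
clock: 24.88
ee_pos: [514.2, -315.5, 70.5]
ee_rot: [-0.02, 0.707, 0.022, 0.706]
contact_force: [-0.1, -0.8, -1.1]
width: 10.5
90 rot [ 0.1 -0.1 -0.2] shift m [ 0.0305 -0.0016  0.0013]
-90 rot [-179.9    0.2   -0.2] shift m [ 0.0305 -0.0016  0.0013]
rows needed lin 0.7 rot 0.0 t 24.88 q [-0.66  0.37 -0.26  0.94  0.   -0.72] p [ 514.2 -315.5   70.5] w 10.5 F [-0.1 -0.8 -1.1]
-1 50 x [470.1 496.5] y [-322.3 -314.2 -308.9] z [64.7 81.5]
1 30 x [533.1 567.2] y [-318.  -313.1 -308.5] z [62.4 71.4]
```

View pics/s13.png

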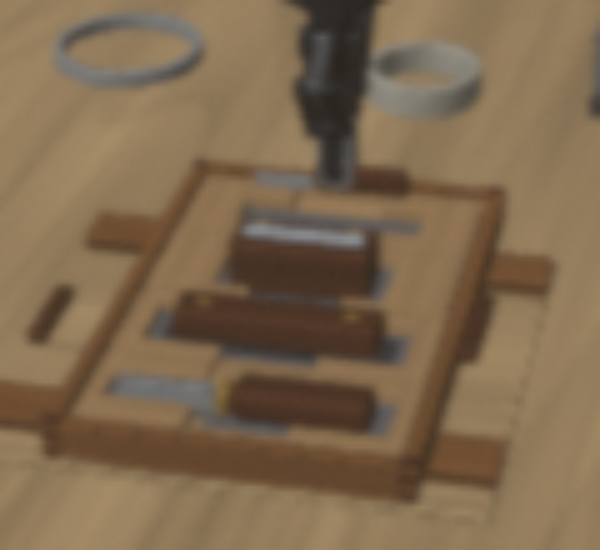

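The three placed files sit in their recesses with felt visible at the ends. The end file hangs level over the last recess at (330,182) in the crop. Lowering it.

```bash
python3 -m pendant '[[0,0,-0.2,0.003,-0.0016,0.001,1],[0,0,-0.2,0.008,-0.0016,0.0018,1],[0,0,-0.2,0.014,-0.0016,0.0018,1],[0,0,-0.2,0.02,-0.0016,0.0018,1],[0,0,-0.2,0.025,-0.0016,0.0018,1],[0,0,-0.2,0.027,-0.0016,0.0018,1],[0,0,-0.2,0.027,-0.0016,0.0018,1],[0,0,-0.2,0.027,-0.0016,0.0018,1]]';python3 -m pendant '[[0,0,0,0,0,0,1]]'; python3 go.py 516.2 -317 39 3.3
```

```text
clock: 25.6
ee_pos: [516.8, -317.7, 44.3]
ee_rot: [-0.021, 0.707, 0.02, 0.707]
contact_force: [0.2, 0.1, -1.7]
width: 10.5
clock: 25.68
ee_pos: [517.0, -317.9, 44.5]
ee_rot: [-0.022, 0.707, 0.02, 0.707]
contact_force: [0.6, 1.1, -0.1]
width: 10.8
90 rot [0.1 0.  0.1] shift m [ 0.0055  0.0009 -0.0007]
-90 rot [-179.9   -0.2    0. ] shift m [ 0.0055  0.0009 -0.0007]
rows needed lin 0.1 rot 0.0 t 25.68 q [-0.66  0.4  -0.28  0.89 -0.   -0.72] p [ 517.  -317.9   44.5] w 10.8 F [ 0.6  1.1 -0.1]
```

```bash
python3 -m pendant '[[0,0,0,0.001,0.0008,-0.0005,1],[0,0,0,0.002,0.0008,-0.0005,1],[0,0,0,0.003,0.0008,-0.0005,1],[0,0,0,0.003,0.0008,-0.0005,1]]'; python3 -m pendant '[[0,0,0,0.001,0,0,1],[0,0,0,0.0015,0,0,1],[0,0,0,0.0015,0,0,1]]';python3 -m pendant '[[0,0,0,0.001,0,0,1],[0,0,0,0.001,0,0,1]]'
```

```text
clock: 26.02
ee_pos: [516.3, -317.0, 41.4]
ee_rot: [-0.022, 0.707, 0.02, 0.707]
contact_force: [0.2, 0.2, -1.0]
width: 10.3
clock: 26.27
ee_pos: [516.4, -317.1, 40.2]
ee_rot: [-0.022, 0.707, 0.02, 0.707]
contact_force: [-0.4, 1.0, 3.3]
width: 10.6
clock: 26.43
ee_pos: [516.4, -317.1, 40.2]
ee_rot: [-0.022, 0.707, 0.02, 0.707]
contact_force: [-2.6, 2.1, 6.9]
width: 10.8
```

```bash
python3 -m pendant '[[0,0,0,0,0,0,0.7],[0,0,0,0,0,0,0.7],[0,0,0,0,0,0,0.7],[0,0,0,0,0,0,0.7],[0,0,0,-0.01,0,0,0.7],[0,0,0,-0.03,0,0,0.7],[0,0,0,-0.06,0,0,0.7],[0,0,0,-0.1,0,0,0.7],[0,0,0,-0.14,0,0,0.7],[0,0,0,-0.14,0,0,0.7]]'; python3 -m pendant '[[0,0,0,0,-0.04,0,0.5],[0,0,0,0,-0.08,0,0.5],[0,0,0,0,-0.12,0,0.5],[0,0,0,0,-0.16,0,0.5],[0,0,0,0,-0.2,-0.03,0.5],[0,0,0,0,-0.24,-0.06,0.5],[0,0,0,0,-0.25,-0.09,0.5],[0,0,0,0,-0.25,-0.12,0.5],[0,0,0,0,-0.25,-0.12,0.5],[0,0,0,0,-0.25,-0.12,0.5]]'; python3 - <<'E'
from meas import *
p,d=imaging.snapshot('side');cv2.imwrite('pics/s14.png',cv2.resize(p[100:210,180:310,::-1],None,fx=6,fy=5,interpolation=cv2.INTER_CUBIC))
p,d=imaging.snapshot('top');cv2.imwrite('pics/t14.png',cv2.resize(p[85:220,130:390,::-1],None,fx=3,fy=3,interpolation=cv2.INTER_CUBIC));np.savez('top1.npz',p=p,d=d)
E
```

```text
clock: 27.27
ee_pos: [521.2, -320.4, 190.4]
ee_rot: [-0.025, 0.702, 0.016, 0.711]
contact_force: [0.3, -1.8, 1.8]
width: 25.8
clock: 28.1
ee_pos: [414.2, -577.7, 192.5]
ee_rot: [-0.024, 0.702, 0.015, 0.711]
contact_force: [-0.3, 0.4, -0.0]
width: 42.3
```

View pics/s14.png

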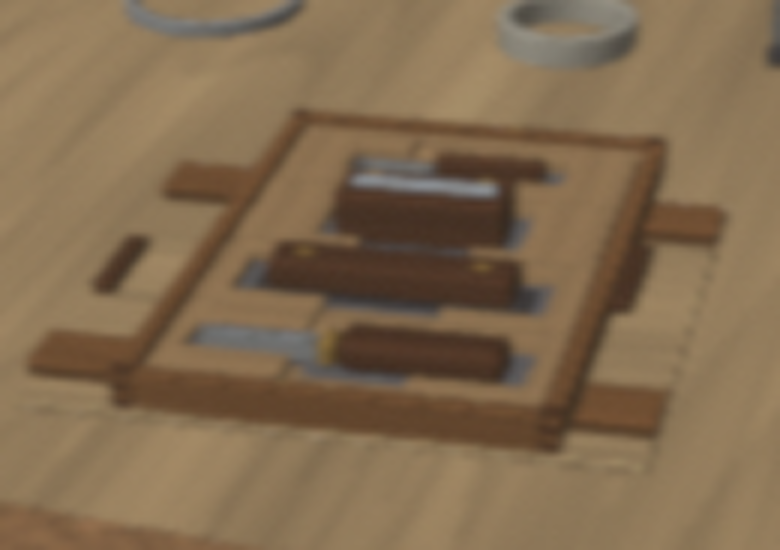

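View pics/t14.png

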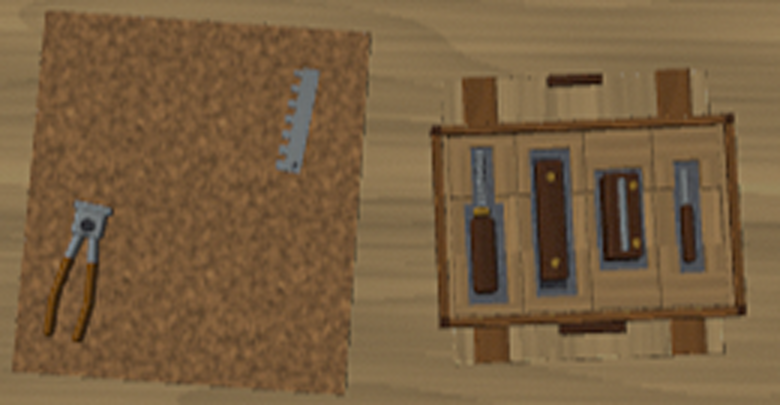

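Both views show all four files in their own recesses with felt around them. Only the puller (80,270) and the gauge (297,120) remain on the mat. Last, a check of heights, fit and the bystanders.

```bash
python3 - <<'E'
from meas import *
A=[np.load(f'top{i}.npz') for i in(0,1)];X=cloud('top',A[1]['d']);p=A[1]['p'].astype(int)
for nm,x,y,h,L,w in(('level',512.6,-173.1,26,66,12),('crown',508.5,-101.2,22,30,10),('bevel',516.7,-244.9,34,40,16),('end',520.7,-316.8,18,45,4)):
    u=(X[...,0]-x)*.998+(X[...,1]-y)*.058; v=-(X[...,0]-x)*.058+(X[...,1]-y)*.998
    f=(abs(u)<100)&(abs(v)<30)&(X[...,2]>44)   # above blocks
    for s,lo,hi in(('-x',-100,0),('+x',0,100)):
        q=f&(u>lo)&(u<hi); print(nm,s,'z95',np.percentile(X[q][:,2],90).round(1) if q.any() else None,'u',np.percentile(u[q],[1,99]).round(0),'v mid',np.percentile(v[q],[3,97]).round(0),'expected top',32+h)
d=np.abs(A[0]['p'].astype(int)-A[1]['p'].astype(int)).max(2)>40
print('gauge/puller px changed',d[100:150,218:242].sum(),d[148:202,142:170].sum())
E
python3 -c "
from workcell import sensors;o=sensors.get_obs();print(o['clock'],o['contact_force'],abs(o['joint_velocities']).max())"
```

```text
level -x z95 60.1 u [-98.  -2.] v mid [-12.  17.] expected top 58
level +x z95 60.7 u [ 1. 99.] v mid [-11.  17.] expected top 58
crown -x z95 56.2 u [-99.  -1.] v mid [-10.  20.] expected top 54
crown +x z95 52.7 u [ 1. 98.] v mid [-14.  15.] expected top 54
bevel -x z95 69.5 u [-98.  -0.] v mid [-16.  23.] expected top 66
bevel +x z95 69.6 u [ 0. 99.] v mid [-14.  21.] expected top 66
end -x z95 52.2 u [-100.   -1.] v mid [-12.  25.] expected top 50
end +x z95 49.9 u [ 1. 99.] v mid [-22.  21.] expected top 50
gauge/puller px changed 0 0
28.2 [ 0.11855722  0.37796998 -0.5426291 ] 0.02355850795561155
```

```bash
python3 -c "
from workcell import arm;print(arm.close_job())"
```

```text
the job is handed in; nothing more can be done
None
```

All four fret files are lying in their own recesses in the sliding tray, and the job was handed in at about 28 s of the 112 s allowed. I lowered each file until it touched the recess floor before opening the fingers. The order was level, bevel, crown, end, and the crown file's blade points into the narrow end of its recess.

**Last checks:**
- **Fit:** both cameras show each file seated, with felt visible around it.
- **Heights:** the measured tops were 2 to 3.5 mm above the expected values at all four main bodies, which is within the depth noise.
- **Fret puller and gauge:** no pixel over them changed between the first and last top pictures, and the red bar was never touched.
- **Arm:** it finished clear of the tray, with no contact force beyond sensor noise.

**Weak spots:** the automatic check of each file's extents was no use, because it also picked up the tray walls and neighbouring files. Its reading over the end file's blade (49.9 mm, where about 39 mm is expected) comes from that same contaminated region. For position within the recesses I relied on the pictures and on the in-hand measurements taken before lowering.

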